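Check the spring return of the engraver's tilt plate

ROBOT

A 6-joint arm with a two-finger parallel gripper is mounted at the origin on the work surface. World frame = base frame: x ahead of the robot, y to its left, z up, the work surface at z = 0. Lengths are in m, angles in degrees, forces in N, time in s.
With the tool pointing down it reaches from about 0.35 to 0.875 m from the base axis. Payload 4.2 kg.
Tool frame: the origin (TCP) lies on the front face of the gripper's body, between the roots of the fingers; the fingertips stand finger_overhang ahead of it and the grasp point (between the pads) lies 51 mm ahead of it (finger_overhang is the distance from the TCP to the fingertips, in m); z points along the fingers, y is the line along which they close (so a half turn about z gives the same grasp; the last joint's range is limited). The gripper opens to 87 mm and grips with 3 to 60 N. Pads are 19 mm wide; open, the fingers measure 117 mm over their backs; the gripper's body (75 mm by 190 mm) begins 51 mm behind the grasp point.
Start: joints at [80.42, 22.042, 0.453, 0, -68.411, -14.817], TCP at [0.258, 0.569, 0.292] pointing down, gripper open.
Joint ranges: [-179.83, 179.83], [-69.29, 118.12], [-61.27, 80.66], [-181.25, 117.63], [-171.15, -9.14], [-177.46, 177.46]. Speed limits (degrees/s): [159.86, 159.86, 180, 180, 180, 180].

INTERFACE

Orientations are given as a 3x3 rotation matrix whose columns are the frame's x, y, z axes.
In Python, from station import sense, capture, camera_model, finish_job, finger_overhang gives the robot as it stands. The module is installed in compiled form; this text tells all that it offers.
- The arm moves only by the tool jog_arm, never from a script. Its argument "rows" is a list that holds one entry, the list of rows, each a list of 4 numbers: the shift along the tool's x, y, z in m, then the turn about the tool's z in rad. A call has 1 to 20 rows; each row shifts and turns the commanded pose from where the row before left it, along the tool's axes as they then stand; what a row does not reach is not made up. A row lasts 1/8 s, in which the tool goes at most 62.5 mm and 10.7 degrees, less where a joint would pass 70% of its speed; a pose out of reach is approached as far as the arm can. A call is refused whole if a number of a shift passes 0.0625 or a number of a turn 0.188, either way. A call with a gripper value outside its range is refused whole. "claw" is the opening, from 0 (shut) to 1 (fully open), set as the call begins (left out, the last holds). The fingers move at their own pace and stop on an object; the grip force is fixed at half the most. Time passes only in rows, so rows that do not move let the fingers close. It gives the time, the measured TCP pose, the force, the opening and the grip force at its end, in the units of the state.
- sense(): the state, without advancing time (a new reading comes with each control period).
- capture(name): name is "side" or "top" or "wrist"; returns the picture (480x640x3 uint8, red, green, blue); there is no depth.
- camera_model(name): a dict with "fovy" (degrees; the focal length in pixels is half the picture's height over the tangent of half this angle, whatever the lens; pixels are square), "cx", "cy" (the principal point, pixels), "eye" and "rotation" of the camera in the world. Camera axes: x right, y down, z forward; pixel columns grow to the right and rows downward; lengths in m; the calibration is good to about 2 mm. A picture is of the moment at which its call begins: read the wrist's pose just before it. camera_model takes no time and is no camera call; for the wrist camera it gives the pose at the moment of the call.
- finish_job(): hands the job in; it is judged then, once.
The state is a dict: "time_s": time; "joints": joint angles; "joint_velocities": joint speeds; "effort": joint torques, N m; "tcp_pos": TCP position; "ee_rot": TCP orientation; "wrist_force": force on the tool from outside, world axes, zero at the start; "moment": the same for the moment, N m; "gripper_width": opening from 0.0 (shut) to 1.0 (fully open); "gripper_force": force on a finger pad.
Only numpy, scipy, OpenCV 4.12 (cv2) and the standard library are available. Lean on these libraries where they do the work, as an engineer would, in place of code of your own. Each camera call takes 0.05 s, during which the arm holds its last target. There are 200 camera calls.

TASK

Check the spring return of the engraving tilt plate: with a fingertip, press down on the round finger pad at its sprung corner until the upright pointer stands at the brass index rider on the scale, hold it there for about a second without driving the pointer on past the rider, then let the corner come all the way back up and take the hand away. Keep off the pointer and the rider, and do not pick up or disturb the other things on the bench.

Things in the scene. Friction and masses are not known exactly. Their poses are not given: they have to be found in the camera images.
- mount: Fixed base of the tilt plate: square, 188 mm a side, 20 mm high, standing cornerwise: its corners lie 133 mm from the middle along its own +-x and +-y. Origin: middle of its underside, on the table. Its level x axis, 77.5 mm above the table, is the tilt axis and points to the upright scale, a white arc with ticks every 2 degrees at x = 129 mm, 280 mm high with its rider, spanning y -85 to 40 mm. Cannot move.
- plate (a joint): Tilt of the sprung steel plate (150 mm square, cornerwise over the base, top 84 mm above the table), rad: 0 at rest, growing as the pad goes down, stop at 0.32. Pushed at the pad it yields at 3 N, needs 8 N at 0.2 rad, 11 N at the stop, and springs back when let go. Its -y corner stands over a bare coil spring; the +y corner has a brass stop screw; work clamped in the middle; these reach 103 mm high.
- pad_top (a point): Round finger pad at the sprung corner: a steel disc 37 mm across, 5 mm proud of the plate. This point: centre of its upper face, 100 mm from the tilt axis at the mount's -y and 89 mm above the table at rest. It moves with the plate, down 1 mm for every 0.01 rad; press it straight down. 31 mm of travel in all.
- pointer_tip (a point): Dark upright pointer, 5.6 mm wide, fixed to the plate's shaft in front of the scale. This point: its tip, 180 mm from the tilt axis and 144 mm along the mount's x; 257 mm above the table at rest (straight up). As the pad goes down it swings towards the mount's -y, 1.8 mm for every 0.01 rad. Not to be touched.
- index (a joint): Angle in rad at which the brass index rider is set, on the same zero, axis and sense as plate: the pointer stands at the rider when plate equals index. Set between 0.11 and 0.24 and held by friction.
- index_mark (a point): Brass index rider, 7.5 mm wide, 17 mm tall, on the scale's upper rim. This point: the mark that the pointer tip must reach, just under the rider's lower end, 180 mm from the tilt axis in the pointer's plane: it coincides with the pointer tip when the angles are equal. Not to be touched.
- hammer: Loose goldsmith's hammer, 220 mm long, lying on the bench; origin on its underside. Bystander, as are all below.
- ring_clamp: Loose wooden ring clamp, 119 x 28 x 22 mm, lying beside the base; origin at the middle of its underside.
- doming_block: Loose brass doming block, 50 mm cube; origin at the middle of its underside.
- pliers: Loose pliers, 140 mm long, 14 mm high, lying flat; origin near the middle of the underside.
- bench_block: Loose steel block, 65 x 65 x 20 mm; origin at the middle of its underside.
- flux_jar: Loose lidded jar, 60 mm across, 50 mm high; origin at the middle of its underside.
- ring_tray: Loose wooden tray with ring blanks, 120 x 90 x 18 mm; origin at the middle of its underside.

How it is judged (in metres and radians):
On the way:
1. a fingertip on the finger pad holds the pointer at the index rider (tips within 6 mm) for 0.8 s (distance between pointer_tip and index_mark below 0.006 m and contact force between the fingers and plate_c0 above 1 N), for 0.8 s.
At the end, for the whole second after the job is handed in: The pad was pressed by a fingertip to bring the pointer to the rider (within 6 mm) for 0.8 s; now the plate is back at rest (plate under 0.02 rad, still), the rider stands where it was set (within 3 mm) and every loose thing lies within 20 mm of where it was (value of joint plate below 0.02 rad and velocity of joint plate between -0.05 and 0.05 rad/s and distance of index_mark from where it was at the start of the episode below 0.003 m and distance of each of hammer, ring_clamp, doming_block, pliers, bench_block, flux_jar, ring_tray from where it was at the start of the episode below 0.02 m); the robot touches nothing.
It fails at once if the pointer is driven past the index rider by more than 12 mm (y of pointer_tip in the frame of index_mark below -0.012 m).
It fails at once if the index rider is shifted by more than 3 mm (distance of index_mark from where it was at the start of the episode above 0.003 m).
It fails at once if the hand pushes the pointer itself (contact force between any of the fingers, the arm and plate_c1 above 0.5 N).
It fails at once if the hand pushes the index rider (contact force between any of the fingers, the arm and index above 0.5 N).
It fails at once if a loose thing on the bench is picked up or pushed more than 20 mm (distance of any of hammer, ring_clamp, doming_block, pliers, bench_block, flux_jar, ring_tray from where it was at the start of the episode above 0.02 m).
It also fails if it takes over 34 s, if anything falls off the work surface, if the arm or the gripper's body presses on something with over 40 N, if the wrist force passes 120 N, or if a joint passes its speed limit or range.

## Working session

There is one attempt and no reset: what is moved stays moved. The work goes in short steps, Python scripts to look and compute and a tool call to move; the robot and the scene stay as the last step left them, time stands still between calls to the robot, and variables do not carry over. Pictures are saved under pics/ and viewed, at most 10 in all, crops included, and the job is handed in when it is done.

Besides the shell and the picture viewer there is one more tool, called by a JSON object that holds its "name" and its "arguments". jog_arm: Moves the arm, as the interface text tells. Its arguments: {"type":"object","properties":{"rows":{"type":"array"},"claw":{"type":"number"}},"required":["rows"]}

```bash
mkdir -p pics; python3 - <<'E'
from station import *
import cv2
s=sense();print(s['time_s'],s['tcp_pos'],s['ee_rot'],finger_overhang() if callable(finger_overhang) else finger_overhang,s['gripper_width'])
for n in('top','side'):
    cv2.imwrite(f'pics/{n}0.png',capture(n)[:,:,::-1]);print(n,camera_model(n))
E
```

```text
0.0 [0.25793674 0.56877992 0.29116011] [[ 9.10636206e-01 -4.13208184e-01 -8.35012543e-04]
 [-4.13209020e-01 -9.10633935e-01 -2.03519380e-03]
 [ 8.05679749e-05  2.19835587e-03 -9.99997580e-01]] 0.0697 1.0020204813221585
top {'fovy': 54.39621226664786, 'cx': 320.32166015487144, 'cy': 236.10450093184517, 'eye': array([0.35116614, 0.01880995, 1.37275404]), 'rotation': array([[-2.07411784e-02, -9.88724106e-01,  1.48305243e-01],
       [-9.99780278e-01,  2.09616271e-02, -7.65653810e-05],
       [-3.03301717e-03, -1.48274246e-01, -9.88941631e-01]])}
side {'fovy': 57.432144103660924, 'cx': 319.8110875021976, 'cy': 237.09722765163744, 'eye': array([ 0.41534301, -0.76580942,  0.94829483]), 'rotation': array([[ 0.99119316, -0.08925068,  0.09782855],
       [-0.13220318, -0.70956994,  0.69212197],
       [ 0.00764384, -0.69895981, -0.7151201 ]])}
```

View pics/top0.png

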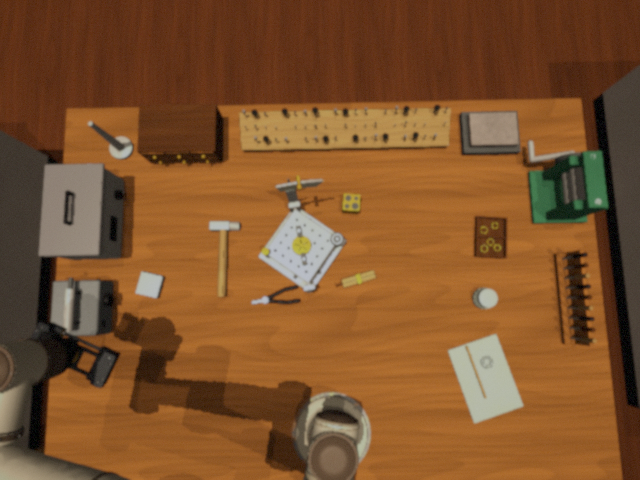

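View pics/side0.png

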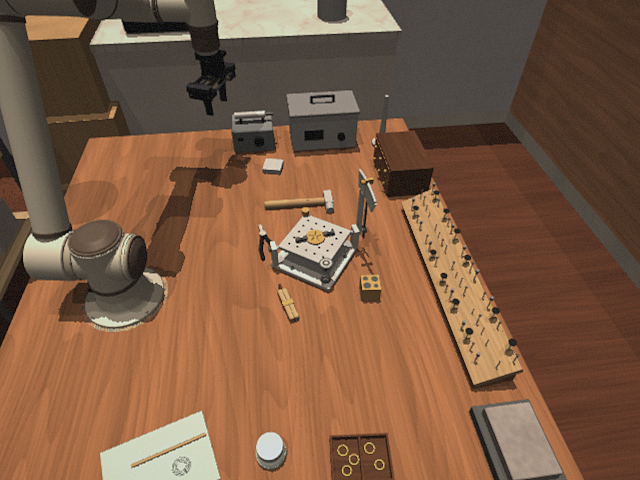

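The top view shows the tilt plate around (302,247), the finger pad at about (337,240) and the scale near (300,185). In the side view the pad is at about (326,263) and the rider at about (368,181). I'll crop both.

```bash
python3 - <<'E'
import cv2,numpy as np
a=cv2.imread('pics/top0.png')[165:305,240:360];b=cv2.imread('pics/side0.png')[160:300,260:400]
a=cv2.resize(a,(400,467),interpolation=cv2.INTER_CUBIC);b=cv2.resize(b,(400,400),interpolation=cv2.INTER_CUBIC)
c=np.zeros((467,800,3),np.uint8);c[:,:400]=a;c[:400,400:]=b
cv2.imwrite('pics/c1.png',c)
E
```

```text
(no output)
```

View pics/c1.png

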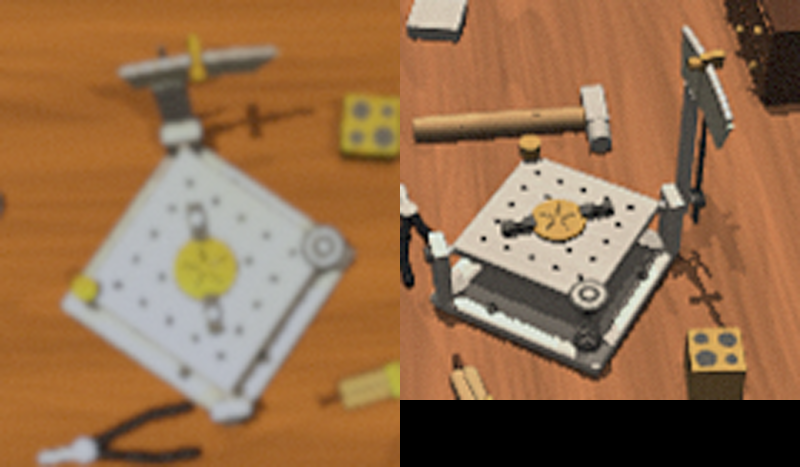

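The crop gives the pad at top px (336.9,239.1) and side px (326.5,262.6). The stop screw is at top px (265.5,252.3), the rider at top px (299,182), and the dark pointer is beyond the scale near (288.5,180.5).

```bash
cat > h.py <<'E'
import numpy as np,cv2
from station import *
def ray(c,u,v):
    f=240/np.tan(np.radians(c['fovy']/2))
    d=c['rotation']@np.array([(u-c['cx'])/f,(v-c['cy'])/f,1]);return c['eye'],d
def onz(c,u,v,z):
    e,d=ray(c,u,v);return e+d*(z-e[2])/d[2]
def proj(c,p):
    f=240/np.tan(np.radians(c['fovy']/2));q=c['rotation'].T@(np.array(p)-c['eye']);return np.array([c['cx'],c['cy']])+f*q[:2]/q[2]
def tri(r):
    A=0;b=0
    for e,d in r:
        d=d/np.linalg.norm(d);P=np.eye(3)-np.outer(d,d);A=A+P;b=b+P@e
    return np.linalg.solve(A,b)
E
python3 - <<'E'
from h import *
np.set_printoptions(precision=4,suppress=True)
t=camera_model('top');s=camera_model('side')
print('pad',onz(t,336.9,239.1,.089),onz(s,326.5,262.6,.089),tri([ray(t,336.9,239.1),ray(s,326.5,262.6)]))
scr=onz(t,265.5,252.3,.10);print('screw',scr,onz(s,305.5,210,.103))
print('disc',onz(t,301.5,245.4,.095),onz(s,260+160/2.857,160+221/2.857,.095))
print('nearpost',onz(t,240+232/3.333,165+408/3.333,.09),onz(t,240+182/3.333,165+132/3.333,.09))
print('rider',onz(t,299.1,182.1,.27),onz(s,260+307/2.857,160+60/2.857,.27))
print('pointer',onz(t,288.6,180.6,.257))
E
```

```text
pad [ 0.5343 -0.0271  0.089 ] [ 0.5379 -0.0281  0.089 ] [ 0.5363 -0.0272  0.0877]
screw [0.5003 0.17   0.1   ] [0.5046 0.1652 0.103 ]
disc [0.518  0.0712 0.095 ] [0.5217 0.0604 0.095 ]
nearpost [0.4024 0.0509 0.09  ] [0.6344 0.089  0.09  ]
rider [0.6503 0.0675 0.27  ] [0.651  0.0686 0.27  ]
pointer [0.6582 0.0939 0.257 ]
```

```bash
python3 - <<'E'
from h import *
np.set_printoptions(precision=4,suppress=True)
s=sense();R=np.array(s['ee_rot']);w=camera_model('wrist');print(w['fovy'],R.T@(w['eye']-s['tcp_pos']),R.T@w['rotation'])
P=np.array([.5363,-.0272,.4])-s['tcp_pos'];print(R.T@P)
E
```

```text
70.39577686635204 [ 0.0695 -0.0011 -0.0937] [[-0.0012 -0.9666 -0.2565]
 [ 1.     -0.0009 -0.0013]
 [ 0.0011 -0.2565  0.9666]]
[ 0.4998  0.428  -0.1078]
```

{"name": "jog_arm", "arguments": {"rows": [[[0,0,-0.033,-0.15],[0,0,-0.032,-0.15],[0,0,-0.032,-0.15],[0,0,-0.032,-0.15],[0.02,0.04,0,0],[0.02,0.04,0,0],[0.02,0.04,0,0],[0.02,0.04,0,0],[0.02,0.04,0,0],[0.02,0.04,0,0],[0.02,0.04,0,0],[0.02,0.04,0,0],[0.02,0.04,0,0],[0.02,0.04,0,0],[0.02,0.04,0,0],[0.02,0.04,0,0],[0.02,0.04,0,0],[0.02,0.045,0,0],[0,0,0,0],[0,0,0,0]]], "claw": 0}}

```text
time_s: 2.6
tcp_pos: [0.6316, 0.0613, 0.4205]
ee_rot: [[0.985, 0.173, -0.001], [0.173, -0.985, -0.0], [-0.001, -0.0, -1.0]]
wrist_force: [-0.2, -0.1, 0.7]
gripper_width: 0.004
gripper_force: 0.0
```

```bash
python3 - <<'E'
from h import *
np.set_printoptions(precision=4,suppress=True)
s=sense();print(s['time_s'],s['tcp_pos'],s['joints'],s['gripper_width']);print(s['ee_rot'])
w=camera_model('wrist');np.savez('w1',**w)
cv2.imwrite('pics/w1.png',capture('wrist')[:,:,::-1])
E
```

```text
2.6 [0.6316 0.0613 0.4205] [ 20.118   20.0928  15.5029  -0.0231 -85.4878  79.8419] 0.0042495968956605314
[[ 0.9849  0.1729 -0.0014]
 [ 0.1729 -0.9849 -0.0001]
 [-0.0014 -0.0002 -1.    ]]
```

View pics/w1.png

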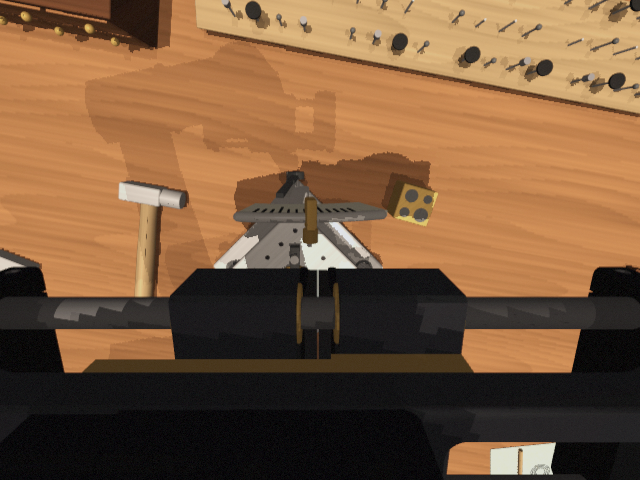

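The wrist view looks down on the rider at about (311,205) and the pointer tip near (296,175). I'll crop it for accuracy.

```bash
python3 - <<'E'
import cv2
a=cv2.imread('pics/w1.png')[155:275,210:400]
cv2.imwrite('pics/w1c.png',cv2.resize(a,None,fx=4,fy=4,interpolation=cv2.INTER_CUBIC))
E
```

```text
(no output)
```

View pics/w1c.png

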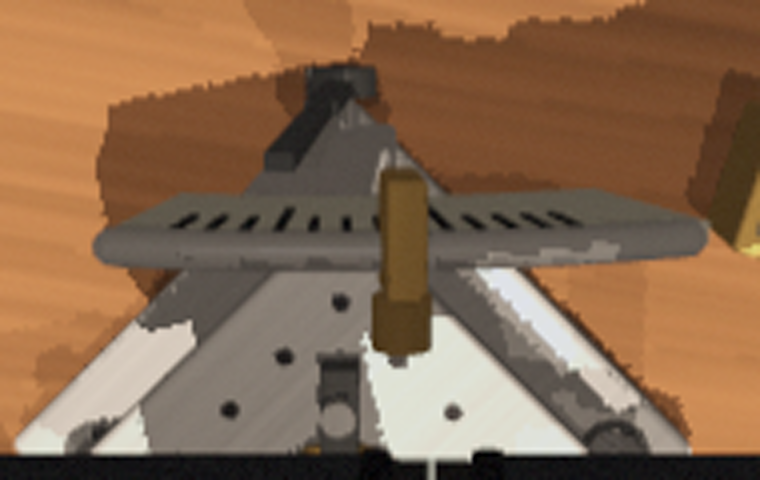

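Tip is at px (280.8,194.5) and the rider's lower end at (310.8,198). The tick count (zero tick at crop x 285, 31 px per 2°) puts the rider at about 7.6°.

```bash
python3 - <<'E'
from h import *
np.set_printoptions(precision=4,suppress=True)
w=dict(np.load('w1.npz'))
p=onz(w,280.8,194.5,.257); print('tip',p)
pad=np.array([.5363,-.0272]);
for yaw in (8.5,10,11.5):
    a=np.radians(yaw);ex=np.array([np.cos(a),np.sin(a)]);ey=np.array([-ex[1],ex[0]])
    print(yaw,'pad from tip',p[:2]-.144*ex-.1*ey, 'screw in pad-frame',[(np.array([.5025,.1676])-pad)@ex,(np.array([.5025,.1676])-pad)@ey])
    for r in(.181,.189):
        i=.13
        for _ in range(5):
            q=onz(w,310.8,198,.0775+r*np.cos(i));y=(q-p)[:2]@ey;i=-np.arcsin(y/r)
        print('  idx',r,i,(q-p)[:2]@ex)
    C=p[:2]-.144*ex
    for k in(0,2,4,6):
        t=np.radians(k);r=.175
        print('   tick',k,proj(w,[*(C+.137*ex-ey*r*np.sin(t)),.0775+r*np.cos(t)]))
E
```

```text
tip [0.6611 0.0961 0.257 ]
8.5 pad from tip [ 0.5335 -0.0241] screw in pad-frame [np.float64(-0.0046354628935846905), np.float64(0.19765624827908224)]
  idx 0.181 0.1260944085905399 -0.0020960565722003286
  idx 0.189 0.12149515979152258 -0.0009058143126186282
   tick 0 [281.4458 202.7166]
   tick 2 [289.3353 202.8859]
   tick 4 [297.2237 203.0106]
   tick 6 [305.083  203.0904]
10 pad from tip [ 0.5367 -0.0274] screw in pad-frame [np.float64(0.000540162957705347), np.float64(0.19770985869192037)]
  idx 0.181 0.12574636653754342 -0.0026900285992707603
  idx 0.189 0.12132737730626993 -0.0015045503137085128
   tick 0 [281.6822 202.7193]
   tick 2 [289.5695 202.6841]
   tick 4 [297.458 202.605]
   tick 6 [305.3197 202.4825]
11.5 pad from tip [ 0.5399 -0.0306] screw in pad-frame [np.float64(0.005715418608285923), np.float64(0.19762796864343887)]
  idx 0.181 0.12531232065284795 -0.003281883422677243
  idx 0.189 0.1210764541636897 -0.0021019815403374525
   tick 0 [281.9184 202.7158]
   tick 2 [289.7983 202.4761]
   tick 4 [297.6816 202.1931]
   tick 6 [305.5404 201.868 ]
```

The measurements agree: the pad is at (0.537,-0.027), the mount yaw is 10° and the index is about 0.126 rad. Next I move above the pad and descend to about 20 mm over it.

{"name": "jog_arm", "arguments": {"rows": [[[-0.027,0.018,0,0],[-0.027,0.018,0,0],[-0.027,0.018,0,0],[-0.028,0.017,0,0],[0,0,0,0],[0,0,0.04,0],[0,0,0.04,0],[0,0,0.04,0],[0,0,0.04,0],[0,0,0.04,0],[0,0,0.02,0],[0,0,0.02,0],[0,0,0,0],[0,0,0,0]]]}}

```text
time_s: 4.4
tcp_pos: [0.5375, -0.0268, 0.1821]
ee_rot: [[0.985, 0.175, 0.002], [0.175, -0.985, 0.0], [0.002, 0.0, -1.0]]
wrist_force: [-0.3, 0.4, 0.2]
gripper_width: 0.006
gripper_force: 0.0
```

```bash
python3 - <<'E'
from h import *
np.set_printoptions(precision=4,suppress=True)
s=sense();print(s['time_s'],s['tcp_pos'],s['wrist_force'])
t=cv2.resize(capture('top')[165:285,240:360],(400,400),interpolation=cv2.INTER_CUBIC)
d=cv2.resize(capture('side')[160:300,260:400],(400,400),interpolation=cv2.INTER_CUBIC)
cv2.imwrite('pics/p2.png',np.hstack([t,d])[:,:,::-1])
E
```

```text
4.4 [ 0.5375 -0.0268  0.1821] [-0.3361  0.4422  0.2205]
```

View pics/p2.png

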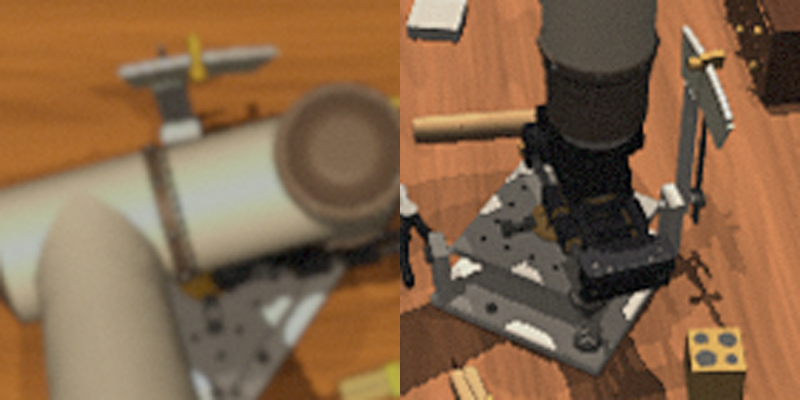

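The hand is clear of the scale, the fingers are over the pad, and the rider and pointer tip stay visible in the top view (crop (197,57) and (162,52)). I'll lower slowly to contact.

{"name": "jog_arm", "arguments": {"rows": [[[0,0,0.006,0],[0,0,0.006,0],[0,0,0.004,0],[0,0,0.002,0],[0,0,0.002,0],[0,0,0.002,0],[0,0,0.002,0],[0,0,0.002,0],[0,0,0.002,0],[0,0,0,0],[0,0,0,0]]]}}

```text
time_s: 5.88
tcp_pos: [0.5369, -0.0279, 0.1535]
ee_rot: [[0.985, 0.173, 0.0], [0.173, -0.985, -0.001], [0.0, 0.001, -1.0]]
wrist_force: [-0.8, -3.8, 5.2]
gripper_width: 0.007
gripper_force: 2.7
```

{"name": "jog_arm", "arguments": {"rows": [[[0,0,0.0015,0],[0,0,0.0015,0],[0,0,0.001,0],[0,0,0.001,0],[0,0,0,0],[0,0,0,0]]]}}

```text
time_s: 6.62
tcp_pos: [0.5369, -0.028, 0.1487]
ee_rot: [[0.985, 0.174, 0.0], [0.174, -0.985, -0.001], [0.0, 0.001, -1.0]]
wrist_force: [-0.8, -4.6, 6.5]
gripper_width: 0.009
gripper_force: 3.3
```

```bash
python3 - <<'E'
from h import *
np.set_printoptions(precision=4,suppress=True)
s=sense();print(s['time_s'],s['tcp_pos'],s['wrist_force'])
t=cv2.resize(capture('top')[165:215,265:345],(800,500),interpolation=cv2.INTER_CUBIC)
cv2.imwrite('pics/p3.png',t[:,:,::-1])
C=np.array([.6611,.0961]);a=np.radians(10);ey=np.array([-np.sin(a),np.cos(a)]);c=camera_model('top')
for i in(0,.1,.126,.15):
    print(i,[(proj(c,[*(C-ey*r*np.sin(i)),.0775+r*np.cos(i)])-[265,165])*10 for r in(.18,.165)])
E
```

```text
6.625 [ 0.5369 -0.028   0.1487] [-0.7957 -4.6429  6.5384]
0 [array([226.715, 144.149]), array([231.0595, 160.3013])]
0.1 [array([298.6865, 131.3241]), array([296.1951, 148.6765])]
0.126 [array([317.3462, 128.3357]), array([313.0858, 145.9628])]
0.15 [array([334.5196, 125.7088]), array([328.6333, 143.5753])]
```

View pics/p3.png

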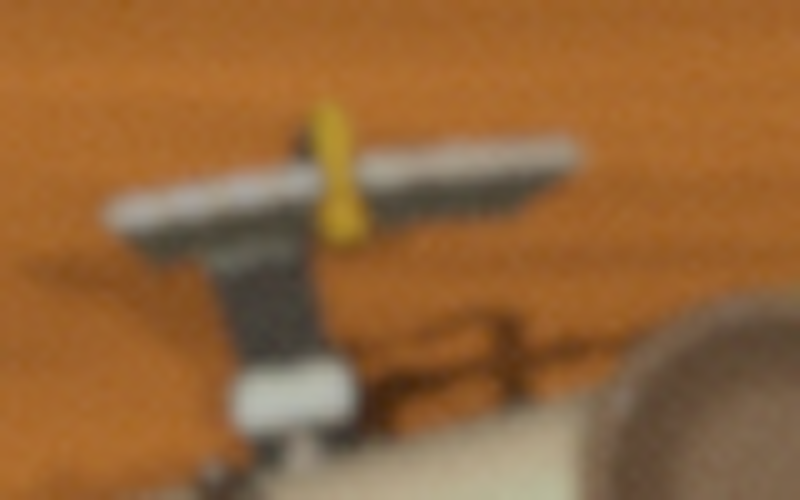

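The pointer shows just left of the rider: left edge at crop x 293, so its centre is about 304, against the rider at about 328. It is roughly 4–5 mm short at the tip, so I'll press about 2.3 mm further and hold.

{"name": "jog_arm", "arguments": {"rows": [[[0,0,0.001,0],[0,0,0.0008,0],[0,0,0.0005,0],[0,0,0,0],[0,0,0,0],[0,0,0,0]]]}}

```text
time_s: 7.42
tcp_pos: [0.537, -0.028, 0.1465]
ee_rot: [[0.985, 0.174, 0.0], [0.174, -0.985, -0.001], [0.0, 0.001, -1.0]]
wrist_force: [-0.3, -3.6, 6.4]
gripper_width: 0.004
gripper_force: 3.6
```

```bash
python3 - <<'E'
from h import *
np.set_printoptions(precision=4,suppress=True)
s=sense();print(s['time_s'],s['tcp_pos'],s['wrist_force'])
t=np.mean([capture('top')[165:215,265:345].astype(float) for _ in range(3)],0).astype(np.uint8)
t=cv2.resize(t,(800,500),interpolation=cv2.INTER_CUBIC)
cv2.imwrite('pics/p4.png',t[:,:,::-1])
E
```

```text
7.425 [ 0.537  -0.028   0.1465] [-0.3352 -3.6206  6.4358]
```

View pics/p4.png

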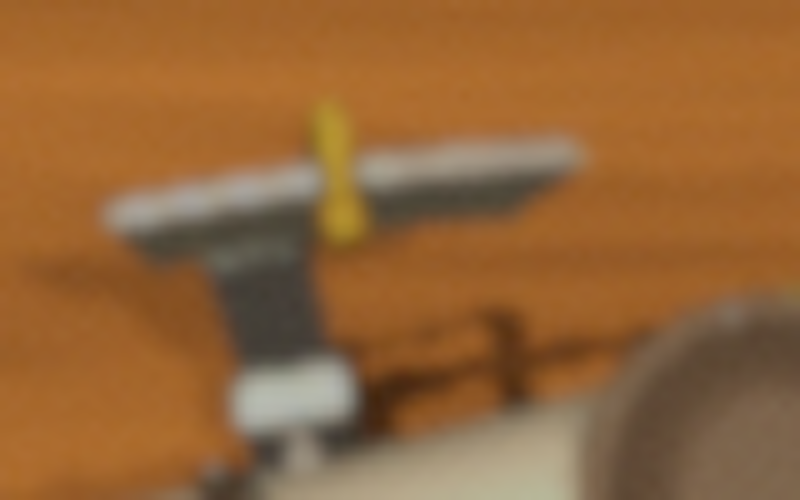

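The pointer is now hidden behind the rider, so the two are aligned to within about 1–2 mm. I'll hold for 1.5 s, then release gradually and lift away.

{"name": "jog_arm", "arguments": {"rows": [[[0,0,0,0],[0,0,0,0],[0,0,0,0],[0,0,0,0],[0,0,0,0],[0,0,0,0],[0,0,0,0],[0,0,0,0],[0,0,0,0],[0,0,0,0],[0,0,0,0],[0,0,0,0]]]}}

```text
time_s: 9.07
tcp_pos: [0.537, -0.028, 0.1465]
ee_rot: [[0.985, 0.174, 0.001], [0.174, -0.985, -0.001], [0.0, 0.001, -1.0]]
wrist_force: [-0.7, -4.5, 6.8]
gripper_width: 0.007
gripper_force: 3.6
```

{"name": "jog_arm", "arguments": {"rows": [[[0,0,-0.002,0],[0,0,-0.002,0],[0,0,-0.002,0],[0,0,-0.002,0],[0,0,-0.002,0],[0,0,-0.002,0],[0,0,-0.004,0],[0,0,-0.01,0],[0,0,-0.03,0],[0,0,-0.05,0],[0,0,-0.05,0],[0,0,-0.05,0],[0,0,-0.03,0],[0,0,0,0],[0,0,0,0],[0,0,0,0],[0,0,0,0],[0,0,0,0]]]}}

```text
time_s: 11.32
tcp_pos: [0.5367, -0.0276, 0.3814]
ee_rot: [[0.985, 0.173, -0.001], [0.173, -0.985, -0.0], [-0.001, 0.0, -1.0]]
wrist_force: [0.5, 0.3, -0.5]
gripper_width: 0.009
gripper_force: 0.0
```

```bash
python3 - <<'E'
from h import *
s=sense();print(s['time_s'],s['tcp_pos'],s['wrist_force'])
t=cv2.resize(capture('top')[165:285,240:360],(400,400),interpolation=cv2.INTER_CUBIC)
d=cv2.resize(capture('side')[160:300,260:400],(400,400),interpolation=cv2.INTER_CUBIC)
cv2.imwrite('pics/p5.png',np.hstack([t,d])[:,:,::-1])
E
```

```text
11.325 [ 0.5367467  -0.02755717  0.38140135] [ 0.49496744  0.30518617 -0.50096818]
```

View pics/p5.png

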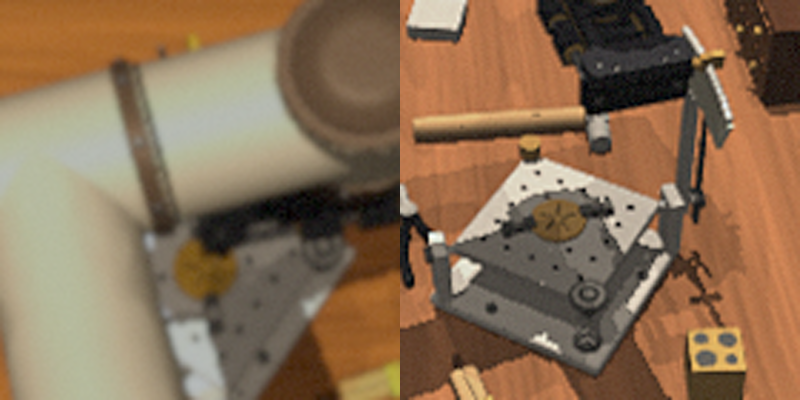

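The plate is back level with the pad at its original position (side crop (588,294)). The rider hasn't moved and the hand is clear.

```bash
python3 -c "
from station import *
print(finish_job())"
```

```text
the job is handed in; nothing more can be done
None
```

I pressed the pad until the pointer was hidden behind the rider (within about 2 mm, judged from the top camera), held it there for over 1.5 s and let the plate spring back level. The hand is clear and the job is handed in; the station returned no verdict.

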